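Set and lock the down-stop of a board test jig

ROBOT

A 7-joint arm with a two-finger parallel gripper is mounted at the origin on the work surface. World frame = base frame: x ahead of the robot, y to its left, z up, the work surface at z = 0. Lengths are in m, angles in degrees, forces in N, time in s.
With the tool pointing down it reaches from about 0.35 to 0.9 m from the base axis. Payload 8.1 kg.
Tool frame: the origin (TCP) lies at the very end of the fingers, on their centre line; the grasp point (between the pads) lies 19 mm behind it; x points along the fingers, y is the direction in which the jaws open and shut, and the axes are right-handed (so a half turn about x gives the same grasp; the last joint's range is limited). The gripper opens to 92 mm and grips with 3 to 60 N. Pads are 19 mm wide; open, the fingers measure 130 mm over their backs; the gripper's body (75 mm by 190 mm) begins 47 mm behind the grasp point.
Start: joints at [63.679, 24.895, 1.432, 90.138, -0.665, 64.973, -4.303], TCP at [0.218, -0.586, 0.227] pointing down, gripper open.
Joint ranges: [-149.89, 149.89], [-25.12, 119.58], [-72.63, 75.52], [4.76, 147.25], [-75.54, 255.54], [6.69, 114.76], [-157.13, 157.13]. Speed limits (degrees/s): [127.2, 127.2, 172.46, 172.46, 180, 180, 180].

INTERFACE

Orientations are given as [roll, pitch, yaw] about the fixed x, y, z axes, in that order (R = Rz(yaw) Ry(pitch) Rx(roll)).
In Python, from workcell import env gives the robot as it stands.
- The arm moves only by the tool send_rows, never from a script. Its argument "rows" is a list that holds one entry, the list of rows, each a list of 7 numbers: the shift along the tool's x, y, z in mm, then the turn, a rotation vector about the tool's x, y, z in rad, then the gripper command: -1 is shut, 1 is fully open, values between are in proportion. A call has exactly 8 rows; each row shifts and turns the commanded pose from where the row before left it, along the tool's axes as they then stand; what a row does not reach is not made up. A row lasts 1/12 s, in which the tool goes at most 41.7 mm and 7.16 degrees, less where a joint would pass 70% of its speed; a pose out of reach is approached as far as the arm can. A call is refused whole if a number of a shift passes 41.7 or a number of a turn 0.125, either way. A call with a gripper value outside its range is refused whole. The fingers move at their own pace and stop on an object; "force" is the grip in N (left out, the last holds). Time passes only in rows, so rows that do not move let the fingers close, or fill a call up. It gives the time, the measured TCP pose, the force and the opening at its end, in the units of the state.
- env.state(): the state, without advancing time (a new reading comes with each control period).
- env.get_image(name): name is "scene" or "top" or "wrist"; returns the picture (384x512x3 uint8, red, green, blue); there is no depth.
- env.calibration(name): a dict with "fovy" (degrees; the focal length in pixels is half the picture's height over the tangent of half this angle, whatever the lens; pixels are square), "cx", "cy" (the principal point, pixels), "distortion" ([k1, k2, p1, p2, k3] as OpenCV has them; the pictures are not rectified), "extrinsics" (4x4, takes a point from camera to world coordinates). Camera axes: x right, y up, looking along -z (the intrinsics and any distortion apply to the point x, -y, -z); pixel columns grow to the right and rows downward; lengths in m; the calibration is good to about 2 mm. A picture is of the moment at which its call begins: read the wrist's pose just before it. calibration takes no time and is no camera call; for the wrist camera it gives the pose at the moment of the call.
- env.finish_job(): hands the job in, once; it reports no verdict.
The state is a dict: "time_s": time; "q": joint angles; "dq": joint speeds; "tau": joint torques, N m; "position": TCP position; "eef_rot": TCP orientation; "contact_force": force on the tool from outside, world axes, zero at the start; "torque": the same for the moment, N m; "width": opening from 0.0 (shut) to 1.0 (fully open).
Only numpy, scipy, OpenCV 4.12 (cv2) and the standard library are available. Lean on these libraries where they do the work, as an engineer would, in place of code of your own. Each camera call takes 0.05 s, during which the arm holds its last target.

TASK

Set the down-stop of the board test jig: turn the orange-barred knob clockwise (seen from above) until you feel it bottom, only gently finger-tight because the stop inside is fragile, then back it off a quarter of a turn. Then swing the red-posted lock lever clear over to its locked end, pointing to the jig's front edge on the robot's side, and let go; do not lock it before the knob is set, and leave the other things on the bench where they are.

Things in the scene. Friction and masses are not known exactly. Their poses are not given: they have to be found in the camera images.
- jig: board test jig bolted to the bench: aluminium base plate 170 mm (its x) x 320 mm (its y), 18 mm thick; origin at the centre of its underside, z up; its -x long edge is the front, toward the robot. In its frame: knob axis at (0, -85) mm, lever pivot at (-30, 0) mm, clear probe bridge 92 mm tall around (55, 105) mm. Shifted and turned from start to start.
- knob_grip (a point): point on the knob's vertical axis, 88 mm above the bench, in the upper half of its orange grip bar. Bar: 56 mm long (this frame's x, white-marked end +x), 14 mm thick (y), from 63 to 103 mm above the bench; it stands on a black disc 76 mm across over a grey housing 84 mm across (disc top at 63 mm). z up. Not reported while gripped.
- knob: the adjuster knob, origin on its axis 50 mm above the bench, axes as knob_grip. Turns about z at constant height, clockwise from above tightens; 0.08 N m turns it, it stays where left. Bottoms on a hidden stop 1.0 to 2.4 rad clockwise of the start, nowhere marked: feel it. 0.25 N m held a moment seats it (under 0.1 does not), over 0.5 N m may damage it. Can be backed off only 0.3 to 0.8 rad past the start.
- lever_post (a point): centre of the upright round red post at the end of the lock lever, where to take or push it: 13 mm thick, 44 mm tall (40 to 84 mm above the bench), this point 66 mm above the bench and 70 mm from the pivot. The steel arm below it is 12 mm wide, top at 40 mm.
- lever_pivot (a point): point on the lever's vertical pivot axis, at the height of the post's centre
- lock_lever (a joint): angle of the lock lever (rad), growing counter-clockwise seen from above: 0 = fully open, post toward the board's side of the jig (1.3 rad short of its -x direction); 1.3 = hard stop, locked, arm pointing along the jig's -x to its front. Starts at 0 to 0.25; about 0.1 N m (1.5 N at the post) moves it; it stays where it is left.
- bottle: white plastic bottle, 64 mm across, 160 mm tall, standing left of the jig; origin at the centre of its underside; only to be left alone
- solder_reel: small reel with black flanges, 54 mm across, 40 mm tall, standing just behind the jig; origin at the centre of its underside; only to be left alone
- wire_reel: reel with white flanges and copper winding, 68 mm across, 48 mm tall, standing just left of the jig; origin at the centre of its underside; only to be left alone
- driver: screwdriver lying just behind the jig, its handle to its own -x; origin at the centre of its underside; only to be left alone
- carton: small closed pale carton, 70 x 90 x 50 mm, on the right of the mat; origin at the centre of its underside; only to be left alone
- parts_tray: open blue tray with four pockets, 120 x 160 x 35 mm, on the right of the mat; origin at the centre of its underside; only to be left alone
- flux_jar: small amber jar with a steel cap, 44 mm across, 45 mm tall, standing just right of the jig; origin at the centre of its underside; only to be left alone

How it is judged (in metres and radians):
On the way, in this order (a step that is already met when the one before it is completed fails the run):
1. the knob is turned gently home against its hidden stop (at least 3 N on the stop, which is about 0.08 N m beyond friction) for a moment, the lever still open (below 0.6 rad) (contact force between knob_c0 and seat_c0 above 3 N and value of joint lock_lever below 0.6 rad), for 0.1 s.
2. the knob stands a quarter turn (70 to 110 degrees) back from its stop, the lever still open (below 0.6 rad) (horizontal distance between knob_c0 and seat_c0 between 0.03452 and 0.04576 m and value of joint lock_lever below 0.6 rad), for 0.3 s.
3. the lever is swung over to its locked end (above 1.12 rad) (value of joint lock_lever above 1.12 rad), for 0.2 s.
At the end, for the whole second after the job is handed in: the knob stands a quarter turn, 70 to 110 degrees, back (counter-clockwise) from the point where it bottoms, and the lock lever is over at its locked end, above 1.12 of 1.3 rad, and at rest (horizontal distance between knob_c0 and seat_c0 between 0.03452 and 0.04576 m and value of joint lock_lever above 1.12 rad and velocity of joint lock_lever between -0.05 and 0.05 rad/s); the robot touches nothing.
It fails at once if the stop is overloaded: more than 22 N on it, about 0.57 N m beyond friction (contact force between knob_c0 and seat_c0 above 22 N).
It fails at once if a bystander (bottle, reel, screwdriver, carton, tray or jar) is pushed more than 25 mm from its place (distance of any of bottle, solder_reel, wire_reel, driver, carton, parts_tray, flux_jar from where it was at the start of the episode above 0.025 m).
It also fails if it takes over 72 s, if anything falls off the work surface, if the arm or the gripper's body presses on something with over 40 N, if the wrist force passes 120 N, or if a joint passes its speed limit or range.

## Working session

There is one attempt and no reset: what is moved stays moved. The work goes in short steps, Python scripts to look and compute and a tool call to move; the robot and the scene stay as the last step left them, time stands still between calls to the robot, and variables do not carry over. Pictures are saved under pics/ and viewed, and the job is handed in when it is done.

Besides the shell and the picture viewer there is one more tool, called after "Call:" by a JSON object that holds its "method" and its "body". send_rows: Moves the arm, as the interface text tells. Its arguments: {"type":"object","properties":{"rows":{"type":"array"},"force":{"type":"number"}},"required":["rows"]}

```bash
ls; mkdir -p pics
python3 - <<'E'
from workcell import env
import cv2
print(env.state())
for n in ["scene","top","wrist"]:
    c=env.calibration(n); print(n,c)
    im=env.get_image(n); cv2.imwrite(f"pics/{n}0.png",cv2.cvtColor(im,cv2.COLOR_RGB2BGR))
E
```

```text
pics
{'time_s': 0.0, 'q': array([63.67936161, 24.93608601,  1.43011498, 90.18845342, -0.6649705 ,
       64.9730469 , -4.30144749]), 'dq': array([-0.00191592, -0.04717447,  0.03783893, -0.16003804,  0.01020294,
       -0.05528093,  0.04733804]), 'tau': array([ 5.54249855e-04, -6.67858028e+01,  9.85089540e-01, -3.14466298e+01,
       -6.05250592e-02,  4.29440313e-02,  2.08971146e-04]), 'position': array([ 0.21806699, -0.58518427,  0.22595316]), 'eef_rot': array([-85.18460167,  89.9107205 , 115.25548192]), 'contact_force': array([ 0.19920373, -1.10616115,  0.11696032]), 'torque': array([ 0.02964213, -0.00422586, -0.02300599]), 'width': 0.9997884291370616}
scene {'fovy': 42.553203239076765, 'cx': 249.25703144075095, 'cy': 190.9606533832407, 'distortion': array([-0.07722021,  0.        ,  0.        ,  0.        ,  0.        ]), 'extrinsics': array([[ 0.81346332, -0.31371835,  0.48975323,  1.32180654],
       [ 0.58140237,  0.4614456 , -0.6701039 , -1.0305754 ],
       [-0.01577058,  0.82984863,  0.55776566,  0.92633529],
       [ 0.        ,  0.        ,  0.        ,  1.        ]])}
top 
[... 246 characters left out ...]
    3.03979044e-01],
       [-9.99937920e-01, -1.11272854e-02,  5.83341763e-04,
         2.56814697e-02],
       [-1.44330530e-03,  1.81256632e-01,  9.83434772e-01,
         1.42828262e+00],
       [ 0.00000000e+00,  0.00000000e+00,  0.00000000e+00,
         1.00000000e+00]])}
wrist {'fovy': 62.85739664368191, 'cx': 259.30554684631744, 'cy': 192.7271940217515, 'distortion': array([-0.058795,  0.      ,  0.      ,  0.      ,  0.      ]), 'extrinsics': array([[ 0.3493193 ,  0.90761617,  0.23282806,  0.27928909],
       [-0.93700258,  0.33875584,  0.08526811, -0.56167153],
       [-0.00148115, -0.24794629,  0.96877265,  0.38408052],
       [ 0.        ,  0.        ,  0.        ,  1.        ]])}
```

View pics/scene0.png

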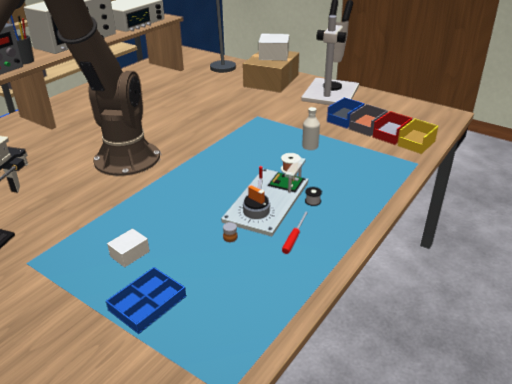

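View pics/top0.png

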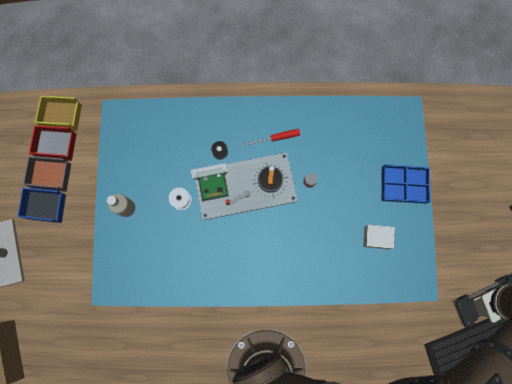

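Run:
```python
import cv2
a=cv2.imread('pics/top0.png')[80:270,170:400]
cv2.imwrite('pics/topcrop.png',cv2.resize(a[:, :],None,fx=3.2,fy=3.2,interpolation=cv2.INTER_CUBIC)[:600,:800])
a=cv2.imread('pics/scene0.png')[100:250,110:310]
cv2.imwrite('pics/scenecrop.png',cv2.resize(a,None,fx=4,fy=4,interpolation=cv2.INTER_CUBIC))
```

```text
(no output)
```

View pics/topcrop.png

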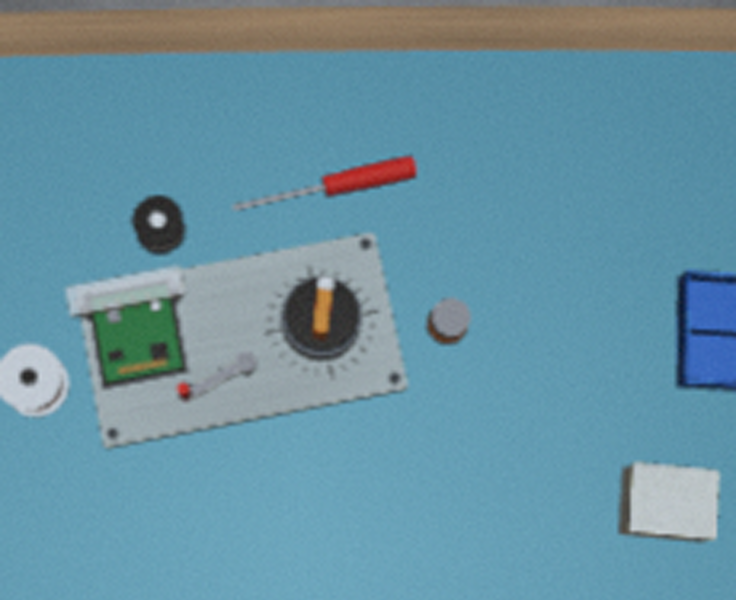

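View pics/scenecrop.png

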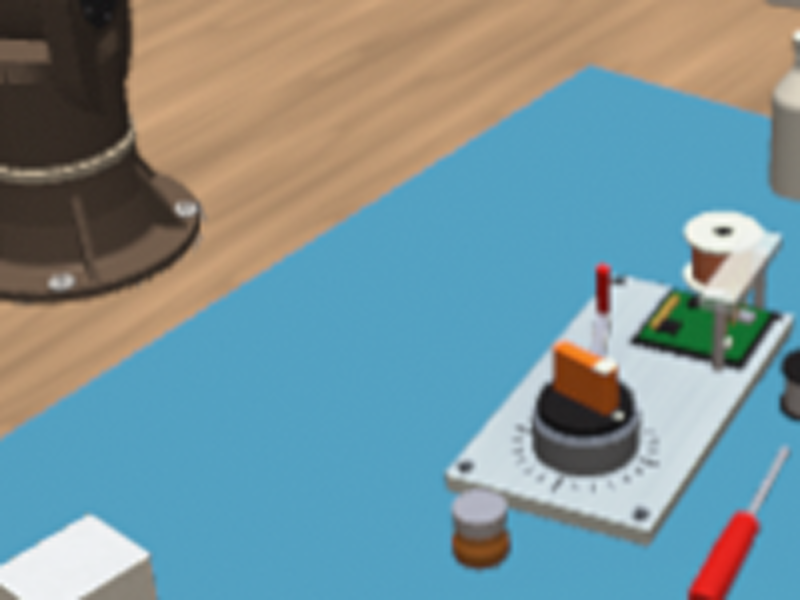

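The top view shows the jig with the bar's white end toward +x at about (271,169) px, and the lever post at (227,202). The jar is close to the knob on the right, at (310,180). Next I'll measure from both views.

```bash
cat > h.py <<'E'
import numpy as np, cv2
from workcell import env
def K(c):
    f=192/np.tan(np.radians(c['fovy'])/2); return np.array([[f,0,c['cx']],[0,f,c['cy']],[0,0,1.]])
def ray(c,uv):
    p=cv2.undistortPoints(np.array([[uv]],float),K(c),c['distortion'])[0,0]
    E=c['extrinsics']; d=E[:3,:3]@np.array([p[0],-p[1],-1]); return E[:3,3],d/np.linalg.norm(d)
def plane(c,uv,z):
    o,d=ray(c,uv); return o+d*(z-o[2])/d[2]
def tri(*rs):
    A=sum(np.eye(3)-np.outer(d,d) for o,d in rs); b=sum((np.eye(3)-np.outer(d,d))@o for o,d in rs)
    p=np.linalg.solve(A,b); return p,[np.linalg.norm(np.cross(p-o,d))*1000 for o,d in rs]
def proj(c,P):
    E=c['extrinsics']; q=(np.atleast_2d(P)-E[:3,3])@E[:3,:3]; q=q*[1,-1,-1]
    return cv2.projectPoints(q,np.zeros(3),np.zeros(3),K(c),c['distortion'])[0][:,0]
E
python3 - <<'E'
from h import *
np.set_printoptions(precision=4,suppress=True)
t=env.calibration('top');s=env.calibration('scene')
T=lambda x,y:(x/3.2+170-.3,y/3.2+80-.3); S=lambda x,y:(x/4+110-.4,y/4+100-.4)
for n,a,b in [('scr R-back',(365,243),(641,514)),('scr R-front',(395,378),(465,467)),('corner RB',(375,234),(648,535)),('corner RF',(407,386),(450,476)),('post top',(183,389),(603,266)),('jar',(449,319),(481,504)),('white tip',(326,280),(605,366))]:
    print(n,*tri(ray(t,T(*a)),ray(s,S(*b))))
for a in [(375,234),(407,386),(106,446),(365,243),(395,378),(112,433)]: print(plane(t,T(*a),.018))
print(plane(t,T(326,284),.103),plane(t,T(183,388),.084),plane(t,T(248,364),.04))
E
```

```text
scr R-back [ 0.6935 -0.0704  0.0229] [np.float64(0.5858522765972032), np.float64(0.585852276597304)]
scr R-front [ 0.5497 -0.0978  0.0222] [np.float64(0.1298619847483123), np.float64(0.1298619847482956)]
corner RB [ 0.7059 -0.0812  0.0156] [np.float64(0.24250777537754636), np.float64(0.2425077753776278)]
corner RF [ 0.5428 -0.1096  0.0178] [np.float64(0.9812592058434594), np.float64(0.9812592058435385)]
post top [0.53   0.1167 0.0877] [np.float64(0.37698799039510655), np.float64(0.3769879903951271)]
jar [ 0.6068 -0.1521  0.0463] [np.float64(0.7338961436295304), np.float64(0.7338961436296313)]
white tip [ 0.6322 -0.026   0.1069] [np.float64(1.5098359210767167), np.float64(1.5098359210766439)]
[ 0.705  -0.0812  0.018 ]
[ 0.542  -0.1102  0.018 ]
[0.483  0.2004 0.018 ]
[ 0.6953 -0.0704  0.018 ]
[ 0.5505 -0.098   0.018 ]
[0.4964 0.1943 0.018 ]
[ 0.6303 -0.0252  0.103 ] [0.5314 0.1167 0.084 ] [0.5629 0.0534 0.04  ]
```

```bash
cat >> h.py <<'E'
from scipy.spatial.transform import Rotation as Ro
def pose():
    s=env.state(); return s,np.array(s['position']),Ro.from_euler('xyz',s['eef_rot'],degrees=True).as_matrix()
np.set_printoptions(precision=4,suppress=True)
E
python3 - <<'E'
from h import *
s,p,R=pose(); print(R)
print("shift to above knob", R.T@(np.array([.6104,-.023,.23])-p)*1000, )
print("yaw of y axis",np.degrees(np.arctan2(R[1,1],R[0,1])))
E
```

```text
[[-0.0005  0.3492 -0.937 ]
 [ 0.0011 -0.937  -0.3492]
 [-1.     -0.0012  0.0001]]
shift to above knob [  -3.4641 -389.9193 -563.9414]
yaw of y axis -69.55993347929378
```

Call:
{"method": "send_rows", "body": {"rows": [[[0,-16.2,-23.5,0,0,0,1],[0,-16.2,-23.5,0,0,0,1],[0,-16.2,-23.5,0,0,0,1],[0,-16.2,-23.5,0,0,0,1],[0,-16.2,-23.5,0,0,0,1],[0,-16.2,-23.5,0,0,0,1],[0,-16.2,-23.5,0,0,0,1],[0,-16.2,-23.5,0,0,0,1]]]}}

```text
time_s: 0.82
position: [0.3496, -0.3972, 0.2266]
eef_rot: [-50.9, 90.0, 149.5]
contact_force: [0.6, -0.5, -0.2]
width: 1.0
```

Call:
{"method": "send_rows", "body": {"rows": [[[0,-16.2,-23.5,0,0,0,1],[0,-16.2,-23.5,0,0,0,1],[0,-16.2,-23.5,0,0,0,1],[0,-16.2,-23.5,0,0,0,1],[0,-16.2,-23.5,0,0,0,1],[0,-16.2,-23.5,0,0,0,1],[0,-16.2,-23.5,0,0,0,1],[0,-16.2,-23.5,0,0,0,1]]]}}

```text
time_s: 1.48
position: [0.4805, -0.2102, 0.2266]
eef_rot: [-17.1, 90.0, -176.7]
contact_force: [1.0, -0.2, -0.6]
width: 1.001
```

Call:
{"method": "send_rows", "body": {"rows": [[[0,-16.2,-23.5,0,0,0,1],[0,-16.2,-23.5,0,0,0,1],[0,-16.2,-23.5,0,0,0,1],[0,-16.2,-23.5,0,0,0,1],[0,-16.2,-23.5,0,0,0,1],[0,-16.2,-23.5,0,0,0,1],[0,-16.2,-20,0,0,0,1],[0,0,0,0,0,0,1]]]}}

```text
time_s: 2.15
position: [0.5933, -0.0425, 0.2263]
eef_rot: [-122.2, 89.8, 78.7]
contact_force: [0.5, 0.8, -0.2]
width: 1.0
```

Run:
```python
from h import *
s,p,R=pose(); print(s['time_s'],p,s['q']); print(R)
print("yaw of y axis",np.degrees(np.arctan2(R[1,1],R[0,1])))
c=env.calibration('wrist');im=env.get_image('wrist')
import pickle; pickle.dump(c,open('w1.pkl','wb'))
cv2.imwrite('pics/w1.png',cv2.resize(im[:,:,::-1],None,fx=1.5,fy=1.5,interpolation=cv2.INTER_CUBIC))
```

```text
2.15 [ 0.5933 -0.0425  0.2263] [  8.7999  22.9928 -13.5965  93.6517   5.6422  63.9912 -75.3972]
[[ 0.0007  0.3556 -0.9346]
 [ 0.0035 -0.9346 -0.3556]
 [-1.     -0.0031 -0.0019]]
yaw of y axis -69.16924061266559
```

View pics/w1.png

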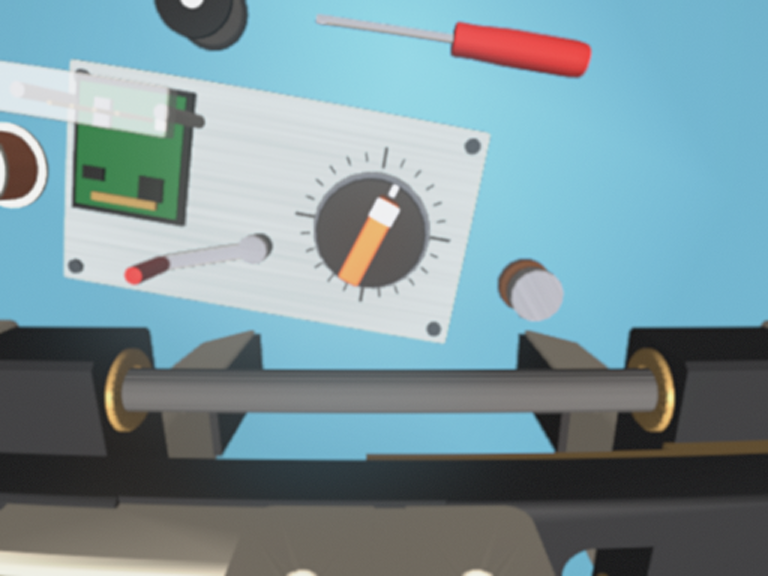

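Run:
```python
import cv2
a=cv2.imread('pics/w1.png')[140:310,270:470]
cv2.imwrite('pics/w1c.png',cv2.resize(a,None,fx=3.5,fy=3.5,interpolation=cv2.INTER_CUBIC))
```

```text
(no output)
```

View pics/w1c.png

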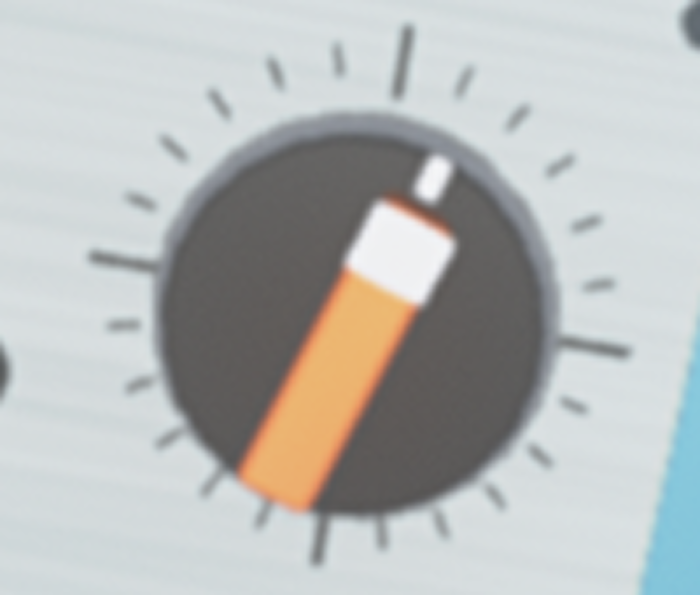

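Run:
```python
from h import *
import pickle
c=pickle.load(open('w1.pkl','rb')); t=env.calibration('top')
W=lambda x,y:(((x+.5)/3.5+270)/1.5-.5,((y+.5)/3.5+140)/1.5-.5)
P=[plane(c,W(*a),.103) for a in [(383,200),(455,240),(308,512),(240,475)]]
P=np.array(P);print(P, P.mean(0))
f=(P[0]+P[1])/2-(P[2]+P[3])/2; print(np.linalg.norm(f), np.degrees(np.arctan2(f[1],f[0])), np.linalg.norm(P[0]-P[1]),np.linalg.norm(P[2]-P[3]))
print('disc',plane(c,W(355,323),.063))
F=lambda x,y:(x/1.5,y/1.5)
print('post',plane(c,F(133,275),.084),'piv',plane(c,F(256,247),.04),'jar',plane(c,F(537,295),.045))
J=[plane(c,F(*a),.018)[:2] for a in [(490,132),(446,343),(64,277)]]; print(J)
T=lambda x,y:(x/3.2+170-.3,y/3.2+80-.3)
print('tri white end',tri(ray(c,W(419,220)),ray(t,T(326,278))),tri(ray(c,F(133,275)),ray(t,T(183,389))))
```

```text
[[ 0.6374 -0.0179  0.103 ]
 [ 0.6355 -0.0316  0.103 ]
 [ 0.5821 -0.0245  0.103 ]
 [ 0.5842 -0.0111  0.103 ]] [ 0.6098 -0.0213  0.103 ]
0.05376059536692515 -7.395437793165391 0.013847986120584856 0.013548545435737582
disc [ 0.6109 -0.0209  0.063 ]
post [0.5308 0.1176 0.084 ] piv [0.567  0.0547 0.04  ] jar [ 0.6085 -0.1538  0.045 ]
[array([ 0.7066, -0.0783]), array([ 0.5406, -0.1113]), array([0.481 , 0.2028])]
tri white end (array([ 0.6364, -0.025 ,  0.1029]), [np.float64(0.27621534419700844), np.float64(0.2762153441970205)]) (array([0.5306, 0.1171, 0.0842]), [np.float64(0.49490421992467365), np.float64(0.4949042199247392)])
```

Call:
{"method": "send_rows", "body": {"rows": [[[0,0,0,-0.11,0,0,1],[0,0,0,-0.11,0,0,1],[0,0,0,-0.11,0,0,1],[0,0,0,-0.11,0,0,1],[0,0,0,-0.11,0,0,1],[0,0,0,-0.11,0,0,1],[0,0,0,-0.11,0,0,1],[0,0,0,-0.11,0,0,1]]], "force": 15}}

```text
time_s: 2.87
position: [0.5907, -0.0505, 0.2265]
eef_rot: [-19.8, 89.9, -128.8]
contact_force: [-0.1, -0.4, -1.1]
width: 1.0
```

Call:
{"method": "send_rows", "body": {"rows": [[[0,0,0,-0.11,0,0,1],[0,0,0,-0.11,0,0,1],[0,0,0,-0.11,0,0,1],[0,0,0,-0.11,0,0,1],[0,0,0,-0.11,0,0,1],[0,0,0,-0.11,0,0,1],[0,0,0,-0.11,0,0,1],[0,0,0,-0.11,0,0,1]]]}}

```text
time_s: 3.53
position: [0.5907, -0.0506, 0.2265]
eef_rot: [-67.8, 89.9, -126.3]
contact_force: [-0.2, 0.2, 0.1]
width: 0.999
```

Call:
{"method": "send_rows", "body": {"rows": [[[0,0,0,-0.11,0,0,1],[0,0,0,-0.11,0,0,1],[0,0,0,-0.11,0,0,1],[0,0,0,-0.11,0,0,1],[0,0,0,-0.11,0,0,1],[0,0,0,-0.11,0,0,1],[0,0,0,-0.11,0,0,1],[0,0,0,0,0,0,1]]]}}

```text
time_s: 4.2
position: [0.5908, -0.0507, 0.2262]
eef_rot: [-125.4, 89.9, -139.8]
contact_force: [0.4, 0.2, -0.7]
width: 0.997
```

```bash
cat > go.py <<'E'
import sys
from h import *
s,p,R=pose(); print(s['time_s'],p,s['q'],'F',s['contact_force'],'M',s['torque'],s['width']); print(R)
x,y,z,yaw=map(float,sys.argv[1:5])
g=R.T@(np.array([x,y,z])-p)*1000
cur=np.degrees(np.arctan2(R[1,1],R[0,1])); d=(yaw-cur+180)%360-180
print("shift",g,"yawcur",cur,"x-rot rad",-np.radians(d))
zt=R.T@np.array([0,0,1.]) ; print('tilt fix', np.cross(R.T@np.array([0,0,-1.])*-1,[1,0,0]) )
E
python3 go.py 0.6105 -0.0213 0.070 82.6
```

```text
4.2 [ 0.5908 -0.0507  0.2262] [ 30.6265  28.9498 -45.7296  92.0211  21.9213  68.4499  55.8794] F [ 0.3639  0.198  -0.653 ] M [ 0.088  -0.2029 -0.0466] 0.9970858008523867
[[-0.0011  0.2487  0.9686]
 [-0.0009  0.9686 -0.2487]
 [-1.     -0.0011 -0.0008]]
shift [156.2003  33.5342  11.952 ] yawcur 75.59906691642638 x-rot rad -0.1221893330201589
tilt fix [ 0.     -0.0008  0.0011]
```

Call:
{"method": "send_rows", "body": {"rows": [[[12,5.6,2,0,0,0,1],[12,5.6,2,0,0,0,1],[12,5.6,2,0,0,0,1],[12,5.6,2,0,0,0,1],[12,5.6,2,0,0,0,1],[12,5.6,2,0,0,0,1],[0,0,0,-0.122,0,0,1],[0,0,0,0,0,0,1]]]}}

```text
time_s: 4.87
position: [0.6111, -0.0186, 0.1529]
eef_rot: [-179.7, 89.9, 173.0]
contact_force: [0.3, -0.1, 0.4]
width: 0.998
```

```bash
python3 go.py 0.6105 -0.0213 0.070 82.6
python3 - <<'E'
from h import *
c=env.calibration('wrist');im=env.get_image('wrist')
import pickle; pickle.dump(c,open('w2.pkl','wb'))
cv2.imwrite('pics/w2.png',cv2.resize(im[:,:,::-1],None,fx=1.5,fy=1.5,interpolation=cv2.INTER_CUBIC))
E
```

```text
4.8667 [ 0.6111 -0.0186  0.1529] [ 26.2311  34.9192 -45.0826  94.4074  27.187   62.3309  56.0938] F [ 0.3392 -0.0801  0.3664] M [ 0.069  -0.1692 -0.0296] 0.9978919127886944
[[-0.0022  0.126   0.992 ]
 [ 0.0003  0.992  -0.126 ]
 [-1.     -0.     -0.0022]]
shift [82.878  -2.7008 -0.0319] yawcur 82.76224016268613 x-rot rad 0.0028316250178444962
tilt fix [ 0.     -0.0022  0.    ]
```

View pics/w2.png

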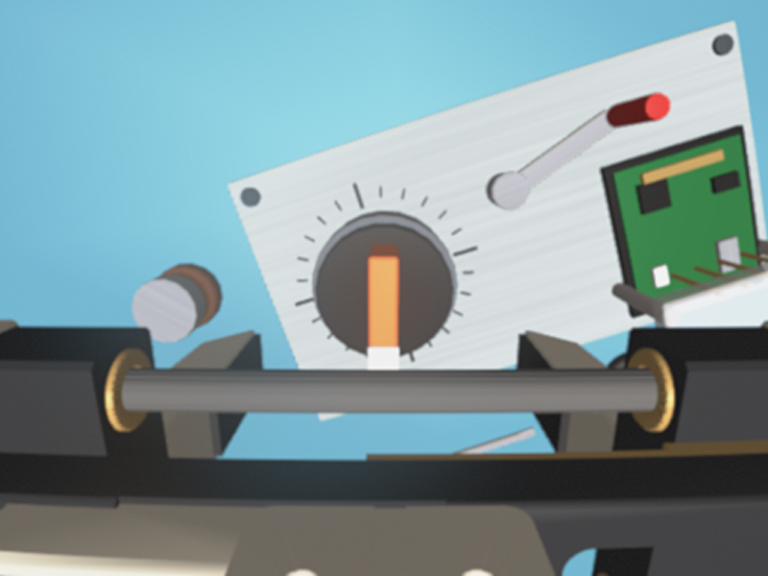

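Run:
```python
from h import *
import pickle
c=pickle.load(open('w2.pkl','rb'))
F=lambda x,y:((x+.5)/1.5-.5,(y+.5)/1.5-.5)
P=np.array([plane(c,F(*a),.103) for a in [(369,257),(397.5,257),(369,346),(398.5,346)]]);print(P)
a,b=(P[0]+P[1])/2,(P[2]+P[3])/2;f=b-a;print(a,b,np.degrees(np.arctan2(f[1],f[0])), 'centre', a+f/np.linalg.norm(f)*.028)
print('disc',plane(c,F(385,(224+359)/2),.063))
print(pose()[1])
```

```text
[[ 0.5811 -0.0235  0.103 ]
 [ 0.5827 -0.0108  0.103 ]
 [ 0.6231 -0.0292  0.103 ]
 [ 0.6248 -0.0155  0.103 ]]
[ 0.5819 -0.0171  0.103 ] [ 0.624  -0.0224  0.103 ] -7.096161351335266 centre [ 0.6097 -0.0206  0.103 ]
disc [ 0.608  -0.0201  0.063 ]
[ 0.6113 -0.0189  0.1536]
```

Call:
{"method": "send_rows", "body": {"rows": [[[12,-0.3,-0.2,0,0,0,1],[12,-0.3,-0.2,0,0,0,1],[12,-0.3,-0.2,0,0,0,1],[12,-0.3,-0.2,0,0,0,1],[12,-0.3,-0.2,0,0,0,1],[12,-0.3,-0.1,0,0,0,1],[8,-0.3,0,0,0,0,1],[0,0,0,0,0,0,1]]]}}

```text
time_s: 5.58
position: [0.6089, -0.0218, 0.0724]
eef_rot: [-169.5, 89.8, -177.2]
contact_force: [-0.3, -0.1, -0.2]
width: 1.0
```

```bash
python3 go.py 0.610 -0.0209 0.070 82.7
```

```text
5.5833 [ 0.6089 -0.0218  0.0724] [ 24.53    39.6269 -41.9513  98.9557  31.7263  54.107   52.2078] F [-0.3291 -0.1385 -0.1564] M [ 0.1262 -0.137  -0.0005] 1.0003615424097545
[[-0.003   0.1326  0.9912]
 [-0.0001  0.9912 -0.1326]
 [-1.     -0.0005 -0.003 ]]
shift [2.419  1.0411 0.9968] yawcur 82.37810391724513 x-rot rad -0.005618146493344718
tilt fix [ 0.     -0.003   0.0005]
```

Call:
{"method": "send_rows", "body": {"rows": [[[1,0.8,1,-0.005,0,0,1],[0,0,0,0,0,0,-1],[0,0,0,0,0,0,-1],[0,0,0,0,0,0,-1],[0,0,0,0,0,0,-1],[0,0,0,0,0,0,-1],[0,0,0,0,0,0,-1],[0,0,0,0,0,0,-1]]], "force": 15}}

```text
time_s: 6.25
position: [0.6112, -0.0208, 0.0739]
eef_rot: [-20.3, 90.0, -27.6]
contact_force: [-0.9, -0.1, -0.4]
width: 0.537
```

```bash
python3 go.py 0.610 -0.0209 0.070 82.7
```

```text
6.25 [ 0.6112 -0.0208  0.0739] [ 24.4659  39.6299 -42.05    98.7256  31.8003  54.1904  52.4178] F [-0.9233 -0.1063 -0.4056] M [ 0.0655 -0.1667 -0.0292] 0.5372084153644031
[[ 0.0002  0.1275  0.9918]
 [-0.0001  0.9918 -0.1275]
 [-1.     -0.0001  0.0002]]
shift [ 3.8713 -0.2524 -1.1977] yawcur 82.67329903129277 x-rot rad -0.00046601981741341525
tilt fix [-0.      0.0002  0.0001]
```

Call:
{"method": "send_rows", "body": {"rows": [[[2,0,0,0,0,0,-1],[0,0,0,0,0,0,-1],[0,0,0,0,0,0,-1],[0,0,0,0,0,0,-1],[0,0,0,0,0,0,-1],[0,0,0,0,0,0,-1],[0,0,0,0,0,0,-1],[0,0,0,0,0,0,-1]]]}}

```text
time_s: 6.92
position: [0.6111, -0.0215, 0.0717]
eef_rot: [-97.7, 89.9, -105.1]
contact_force: [-1.0, -3.0, 1.2]
width: 0.151
```

```bash
python3 go.py 0.610 -0.0209 0.070 82.7
```

```text
6.9167 [ 0.6111 -0.0215  0.0717] [ 24.4251  39.763  -41.925   98.8134  31.9399  54.0181  52.3146] F [-0.9992 -3.033   1.1584] M [-0.5577  0.0284 -0.0909] 0.15140416334021903
[[-0.0002  0.1282  0.9917]
 [-0.0009  0.9917 -0.1282]
 [-1.     -0.0009 -0.0001]]
shift [ 1.7315  0.4627 -1.156 ] yawcur 82.63424261198048 x-rot rad -0.0011476829284518516
tilt fix [ 0.     -0.0001  0.0009]
```

Call:
{"method": "send_rows", "body": {"rows": [[[0,0,0,0.08,0,0,-1],[0,0,0,0.08,0,0,-1],[0,0,0,0.08,0,0,-1],[0,0,0,0.08,0,0,-1],[0,0,0,0.08,0,0,-1],[0,0,0,0.08,0,0,-1],[0,0,0,0.08,0,0,-1],[0,0,0,0.08,0,0,-1]]]}}

```text
time_s: 7.58
position: [0.6109, -0.0219, 0.0717]
eef_rot: [-64.2, 89.9, -108.4]
contact_force: [-1.6, -4.0, 2.0]
width: 0.15
```

```bash
python3 go.py 0.611 -0.0210 0.070 82.7
```

```text
7.5833 [ 0.6109 -0.0219  0.0717] [ 18.946   37.1186 -32.83    99.3067  24.977   51.0542  21.137 ] F [-1.6331 -4.0124  2.0006] M [-0.8646  0.2004  0.103 ] 0.15031836109588678
[[-0.0005  0.6978  0.7163]
 [-0.0014  0.7163 -0.6978]
 [-1.     -0.0013  0.0006]]
shift [ 1.7205  0.6703 -0.5645] yawcur 45.74902148664362 x-rot rad -0.6449162368917483
tilt fix [-0.      0.0006  0.0013]
```

Call:
{"method": "send_rows", "body": {"rows": [[[0,0,0,0.05,0,0,-1],[0,0,0,0.05,0,0,-1],[0,0,0,0.05,0,0,-1],[0,0,0,0.05,0,0,-1],[0,0,0,0.04,0,0,-1],[0,0,0,0.03,0,0,-1],[0,0,0,0.02,0,0,-1],[0,0,0,0.01,0,0,-1]]]}}

```text
time_s: 8.25
position: [0.6107, -0.022, 0.0717]
eef_rot: [-55.1, 89.9, -116.4]
contact_force: [-1.7, -4.5, 1.7]
width: 0.148
```

```bash
cat > t.py <<'E'
from h import *
s,p,R=pose(); print(s['time_s'],p,'q7',s['q'][6],'F',s['contact_force'],'M',s['torque'],'yaw',np.degrees(np.arctan2(R[1,1],R[0,1])),s['width'],'tau7',s['tau'][6])
E
python3 t.py
```

```text
8.25 [ 0.6107 -0.022   0.0717] q7 6.851928122411197 F [-1.6846 -4.5325  1.6896] M [-1.0091  0.2881  0.0358] yaw 28.716367915420996 0.147564991118727 tau7 -0.10866517899557948
```

Call:
{"method": "send_rows", "body": {"rows": [[[0,0,0,0.02,0,0,-1],[0,0,0,0.02,0,0,-1],[0,0,0,0.02,0,0,-1],[0,0,0,0.02,0,0,-1],[0,0,0,0.02,0,0,-1],[0,0,0,0.02,0,0,-1],[0,0,0,0.0,0,0,-1],[0,0,0,0.0,0,0,-1]]]}}

```text
time_s: 8.92
position: [0.6108, -0.022, 0.0717]
eef_rot: [-48.5, 89.9, -116.6]
contact_force: [-2.8, -5.5, 2.6]
width: 0.15
```

```bash
python3 t.py
```

```text
8.9167 [ 0.6108 -0.022   0.0717] q7 1.1482318905515623 F [-2.7768 -5.5461  2.6485] M [-0.9678  0.3595 -0.0836] yaw 21.88325014507354 0.15043866139551038 tau7 -0.006650483555858955
```

Call:
{"method": "send_rows", "body": {"rows": [[[0,0,0,0.01,0,0,-1],[0,0,0,0.01,0,0,-1],[0,0,0,0.01,0,0,-1],[0,0,0,0.01,0,0,-1],[0,0,0,0.01,0,0,-1],[0,0,0,0.01,0,0,-1],[0,0,0,0.01,0,0,-1],[0,0,0,0.01,0,0,-1]]]}}

```text
time_s: 9.58
position: [0.6106, -0.022, 0.0717]
eef_rot: [-50.1, 89.9, -122.8]
contact_force: [-2.4, -4.7, 3.1]
width: 0.151
```

```bash
python3 t.py
```

```text
9.5833 [ 0.6106 -0.022   0.0717] q7 -2.688063964086349 F [-2.3688 -4.716   3.0977] M [-1.0022  0.3905  0.1118] yaw 17.29505169916284 0.15092319634055257 tau7 0.12350667268037796
```

Call:
{"method": "send_rows", "body": {"rows": [[[0,0,0,0.01,0,0,-1],[0,0,0,0.01,0,0,-1],[0,0,0,0.01,0,0,-1],[0,0,0,0.01,0,0,-1],[0,0,0,0.01,0,0,-1],[0,0,0,0.01,0,0,-1],[0,0,0,0.01,0,0,-1],[0,0,0,0.01,0,0,-1]]]}}

```text
time_s: 10.25
position: [0.6106, -0.0221, 0.0717]
eef_rot: [-46.6, 89.9, -123.9]
contact_force: [-2.2, -5.2, 3.8]
width: 0.152
```

```bash
python3 t.py
```

```text
10.25 [ 0.6106 -0.0221  0.0717] q7 -6.512052336021701 F [-2.172  -5.1545  3.7668] M [-1.0844  0.4464  0.1006] yaw 12.71234734028497 0.15150748424632712 tau7 0.12334219180047512
```

Call:
{"method": "send_rows", "body": {"rows": [[[0,0,0,0.01,0,0,-1],[0,0,0,0.01,0,0,-1],[0,0,0,0.01,0,0,-1],[0,0,0,0.01,0,0,-1],[0,0,0,0.01,0,0,-1],[0,0,0,0.01,0,0,-1],[0,0,0,0.01,0,0,-1],[0,0,0,0.01,0,0,-1]]]}}

```text
time_s: 10.92
position: [0.6105, -0.0221, 0.0717]
eef_rot: [-43.1, 89.9, -125.0]
contact_force: [-3.4, -4.6, 3.7]
width: 0.151
```

```bash
python3 t.py
```

```text
10.9167 [ 0.6105 -0.0221  0.0717] q7 -10.330869955791659 F [-3.4065 -4.5649  3.7389] M [-1.0452  0.4958  0.0594] yaw 8.123998571824563 0.1506716716982209 tau7 0.12319937814027071
```

Call:
{"method": "send_rows", "body": {"rows": [[[0,0,0,0.01,0,0,-1],[0,0,0,0.01,0,0,-1],[0,0,0,0.01,0,0,-1],[0,0,0,0.01,0,0,-1],[0,0,0,0.01,0,0,-1],[0,0,0,0.01,0,0,-1],[0,0,0,0.01,0,0,-1],[0,0,0,0.01,0,0,-1]]]}}

```text
time_s: 11.58
position: [0.6105, -0.0221, 0.0717]
eef_rot: [-40.8, 89.9, -127.2]
contact_force: [-3.9, -4.7, 2.8]
width: 0.151
```

```bash
python3 t.py
```

```text
11.5833 [ 0.6105 -0.0221  0.0717] q7 -14.14776113189719 F [-3.8558 -4.727   2.8419] M [-1.0294  0.5242  0.0706] yaw 3.538542617094116 0.15053058746677797 tau7 0.12319921050220728
```

Call:
{"method": "send_rows", "body": {"rows": [[[0,0,0,0.01,0,0,-1],[0,0,0,0.01,0,0,-1],[0,0,0,0.01,0,0,-1],[0,0,0,0.01,0,0,-1],[0,0,0,0.01,0,0,-1],[0,0,0,0.01,0,0,-1],[0,0,0,0.01,0,0,-1],[0,0,0,0.01,0,0,-1]]]}}

```text
time_s: 12.25
position: [0.6105, -0.0221, 0.0717]
eef_rot: [-37.8, 89.9, -128.8]
contact_force: [-3.9, -4.1, 4.1]
width: 0.153
```

```bash
python3 t.py
```

```text
12.25 [ 0.6105 -0.0221  0.0717] q7 -17.95921207604101 F [-3.9105 -4.1253  4.0662] M [-1.0673  0.6105  0.1004] yaw -1.0403414631432149 0.1525303511327652 tau7 0.12309934012591839
```

Call:
{"method": "send_rows", "body": {"rows": [[[0,0,0,0.01,0,0,-1],[0,0,0,0.01,0,0,-1],[0,0,0,0.01,0,0,-1],[0,0,0,0.01,0,0,-1],[0,0,0,0.01,0,0,-1],[0,0,0,0.01,0,0,-1],[0,0,0,0.01,0,0,-1],[0,0,0,0.01,0,0,-1]]]}}

```text
time_s: 12.92
position: [0.6104, -0.0221, 0.0717]
eef_rot: [-34.6, 89.9, -130.2]
contact_force: [-3.4, -4.2, 4.8]
width: 0.155
```

```bash
python3 t.py
```

```text
12.9167 [ 0.6104 -0.0221  0.0717] q7 -21.763769275176024 F [-3.4395 -4.2104  4.8298] M [-1.1442  0.6214  0.1224] yaw -5.622313065049242 0.15467931930379664 tau7 0.12305931653827429
```

Call:
{"method": "send_rows", "body": {"rows": [[[0,0,0,0.01,0,0,-1],[0,0,0,0.01,0,0,-1],[0,0,0,0.01,0,0,-1],[0,0,0,0.01,0,0,-1],[0,0,0,0.01,0,0,-1],[0,0,0,0.01,0,0,-1],[0,0,0,0.01,0,0,-1],[0,0,0,0.01,0,0,-1]]]}}

```text
time_s: 13.58
position: [0.6104, -0.0221, 0.0717]
eef_rot: [-31.4, 89.9, -131.6]
contact_force: [-4.0, -5.2, 4.9]
width: 0.155
```

```bash
python3 t.py
```

```text
13.5833 [ 0.6104 -0.0221  0.0717] q7 -25.56726309326232 F [-4.0182 -5.1532  4.853 ] M [-1.0377  0.6401  0.0918] yaw -10.205862166114239 0.15488168865211518 tau7 0.12297679670155048
```

Call:
{"method": "send_rows", "body": {"rows": [[[0,0,0,0.01,0,0,-1],[0,0,0,0.01,0,0,-1],[0,0,0,0.01,0,0,-1],[0,0,0,0.01,0,0,-1],[0,0,0,0.01,0,0,-1],[0,0,0,0.01,0,0,-1],[0,0,0,0.01,0,0,-1],[0,0,0,0.01,0,0,-1]]]}}

```text
time_s: 14.25
position: [0.6103, -0.0221, 0.0717]
eef_rot: [-29.4, 89.9, -134.2]
contact_force: [-3.7, -4.1, 4.5]
width: 0.151
```

```bash
python3 t.py
```

```text
14.25 [ 0.6103 -0.0221  0.0717] q7 -29.369376954612306 F [-3.6987 -4.0813  4.5187] M [-1.032   0.6924  0.0708] yaw -14.791717673426936 0.15058072896048302 tau7 0.12301550712436438
```

Call:
{"method": "send_rows", "body": {"rows": [[[0,0,0,0.01,0,0,-1],[0,0,0,0.01,0,0,-1],[0,0,0,0.01,0,0,-1],[0,0,0,0.01,0,0,-1],[0,0,0,0.01,0,0,-1],[0,0,0,0.01,0,0,-1],[0,0,0,0.01,0,0,-1],[0,0,0,0.01,0,0,-1]]]}}

```text
time_s: 14.92
position: [0.6103, -0.0218, 0.0717]
eef_rot: [-25.2, 89.9, -134.5]
contact_force: [-4.3, -6.0, 4.9]
width: 0.158
```

```bash
python3 t.py
```

```text
14.9167 [ 0.6103 -0.0218  0.0717] q7 -33.145441554211224 F [-4.3337 -5.9501  4.9268] M [-1.0427  0.6736  0.4353] yaw -19.32528522812224 0.15780683147696448 tau7 -0.21355390548706055
```

Call:
{"method": "send_rows", "body": {"rows": [[[0,0,0,-0.005,0,0,-1],[0,0,0,0,0,0,-1],[0,0,0,0,0,0,-1],[0,0,0,0,0,0,-1],[0,0,0,0,0,0,-1],[0,0,0,0,0,0,-1],[0,0,0,0,0,0,-1],[0,0,0,0,0,0,-1]]]}}

```text
time_s: 15.58
position: [0.6104, -0.0218, 0.0717]
eef_rot: [-25.3, 89.9, -134.3]
contact_force: [-3.3, -3.9, 4.9]
width: 0.158
```

```bash
python3 t.py;python3 - <<'E'
from h import *
a=[env.get_image(n) for n in('wrist','top')]
cv2.imwrite('pics/stop_w.png',a[0][:,:,::-1]);cv2.imwrite('pics/stop_t.png',a[1][:,:,::-1])
E
python3 t.py
```

```text
15.5833 [ 0.6104 -0.0218  0.0717] q7 -32.88701741050898 F [-3.3013 -3.8547  4.9193] M [-1.0234  0.6783  0.3035] yaw -19.014741424064862 0.15797365718787895 tau7 -0.338066378608346
15.6833 [ 0.6104 -0.0218  0.0717] q7 -32.88692549388747 F [-3.0948 -5.2368  3.9626] M [-1.0399  0.6328  0.3516] yaw -19.012184125943584 0.1586999337352271 tau7 -0.3380077611654997
```

View pics/stop_w.png

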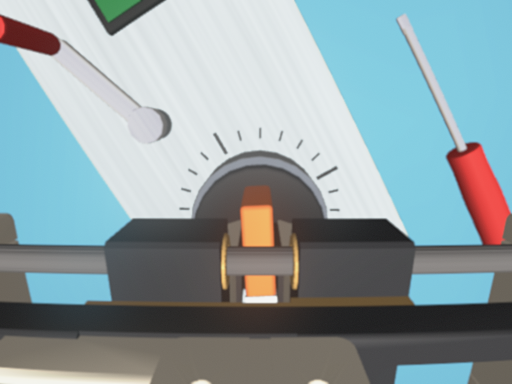

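The moment jumped from about 0.09 to 0.44 N m and then held at about 0.33 N m, so the knob is seated. The picture shows the bar still held squarely in the jaws, around (258,240) px. Backing off 90° next.

Call:
{"method": "send_rows", "body": {"rows": [[[0,0,0,-0.07,0,0,-1],[0,0,0,-0.07,0,0,-1],[0,0,0,-0.07,0,0,-1],[0,0,0,-0.07,0,0,-1],[0,0,0,-0.07,0,0,-1],[0,0,0,-0.07,0,0,-1],[0,0,0,-0.07,0,0,-1],[0,0,0,-0.07,0,0,-1]]]}}

```text
time_s: 16.35
position: [0.6105, -0.0216, 0.0717]
eef_rot: [-60.4, 89.9, -137.2]
contact_force: [-2.6, -4.4, 3.3]
width: 0.148
```

Call:
{"method": "send_rows", "body": {"rows": [[[0,0,0,-0.07,0,0,-1],[0,0,0,-0.07,0,0,-1],[0,0,0,-0.07,0,0,-1],[0,0,0,-0.07,0,0,-1],[0,0,0,-0.07,0,0,-1],[0,0,0,-0.07,0,0,-1],[0,0,0,-0.07,0,0,-1],[0,0,0,-0.07,0,0,-1]]]}}

```text
time_s: 17.02
position: [0.6106, -0.0216, 0.0717]
eef_rot: [-90.6, 89.9, -135.3]
contact_force: [-1.9, -4.1, 3.1]
width: 0.15
```

Call:
{"method": "send_rows", "body": {"rows": [[[0,0,0,-0.07,0,0,-1],[0,0,0,-0.07,0,0,-1],[0,0,0,-0.07,0,0,-1],[0,0,0,-0.07,0,0,-1],[0,0,0,-0.07,0,0,-1],[0,0,0,-0.07,0,0,-1],[0,0,0,-0.04,0,0,-1],[0,0,0,0,0,0,-1]]]}}

```text
time_s: 17.68
position: [0.6107, -0.0215, 0.0717]
eef_rot: [-122.6, 89.9, -141.0]
contact_force: [-3.3, -4.4, 4.7]
width: 0.153
```

```bash
python3 t.py
```

```text
17.6833 [ 0.6107 -0.0215  0.0717] q7 42.901797752808015 F [-3.2821 -4.3875  4.7234] M [-0.8013  0.6019  0.0638] yaw 71.58317271463726 0.15256448670613287 tau7 0.837197732180357
```

Call:
{"method": "send_rows", "body": {"rows": [[[0,0,0,0,0,0,0],[0,0,0,0,0,0,0],[0,0,0,0,0,0,0],[0,0,0,0,0,0,0],[0,0,0,0,0,0,0],[0,0,0,0,0,0,0],[0,0,0,0,0,0,0],[0,0,0,0,0,0,0]]]}}

```text
time_s: 18.35
position: [0.6112, -0.0207, 0.0717]
eef_rot: [55.9, 90.0, 37.4]
contact_force: [-0.0, 0.4, -0.6]
width: 0.5
```

Call:
{"method": "send_rows", "body": {"rows": [[[-10,0,0,0,0,0,0],[-15,0,0,0,0,0,0],[-15,0,0,0,0,0,0],[-15,0,0,0,0,0,0],[-15,0,0,0,0,0,0],[-15,0,0,0,0,0,0],[-15,0,0,0,0,0,0],[0,0,0,0,0,0,0]]]}}

```text
time_s: 19.02
position: [0.6128, -0.0201, 0.1755]
eef_rot: [22.0, 89.7, 3.5]
contact_force: [1.3, 0.5, 1.0]
width: 0.5
```

```bash
python3 t.py
python3 - <<'E'
from h import *
c=env.calibration('wrist');im=env.get_image('wrist')
import pickle; pickle.dump(c,open('w3.pkl','wb'))
cv2.imwrite('pics/w3.png',cv2.resize(im[:,:,::-1],None,fx=1.5,fy=1.5,interpolation=cv2.INTER_CUBIC))
E
```

```text
19.0167 [ 0.6128 -0.0201  0.1755] q7 47.37615810018628 F [1.2674 0.5419 0.9835] M [ 0.162  -0.2255  0.0463] yaw 71.50559535111718 0.5000156711999186 tau7 0.23397079668939114
```

View pics/w3.png

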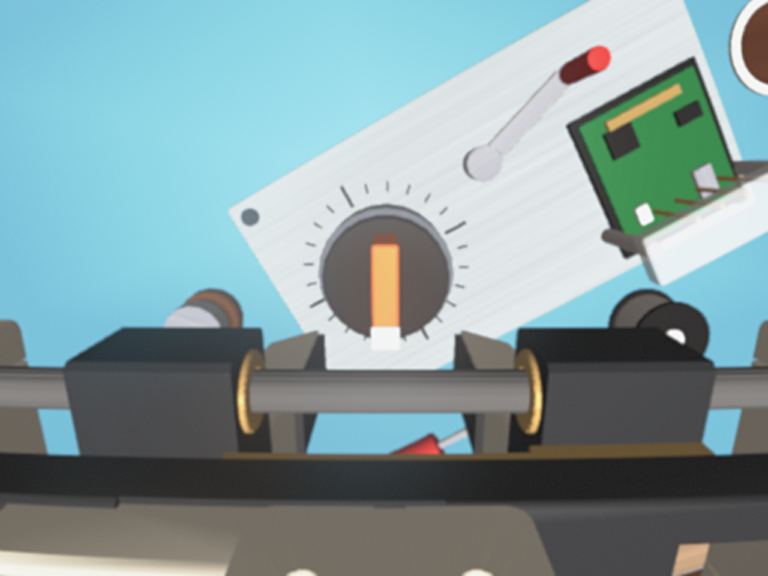

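```bash
python3 - <<'E'
from h import *
import pickle
c=pickle.load(open('w3.pkl','rb'))
F=lambda x,y:((x+.5)/1.5-.5,(y+.5)/1.5-.5)
P=np.array([plane(c,F(*a),.103) for a in [(372,244),(398.5,244),(372,326),(399,326)]])
a,b=(P[0]+P[1])/2,(P[2]+P[3])/2;f=b-a;print(a,b,'bar yaw',np.degrees(np.arctan2(f[1],f[0])))
print('post',plane(c,F(599,59),.084),'piv',plane(c,F(483,163),.04))
J=[plane(c,F(*a),.018)[:2] for a in [(229,210),(685,-2)]]; print(J)
c1=pickle.load(open('w1.pkl','rb'));print('post tri',tri(ray(c,F(599,59)),ray(c1,F(133,275))))
E
python3 go.py .5307 .1172 .12 71.5
```

```text
[ 0.5827 -0.0117  0.103 ] [ 0.6232 -0.0252  0.103 ] bar yaw -18.43501204599806
post [0.5308 0.1178 0.084 ] piv [0.5639 0.0566 0.04  ]
[array([ 0.5404, -0.1081]), array([0.5068, 0.2103])]
post tri (array([0.5308, 0.1179, 0.0838]), [np.float64(0.03278146944361791), np.float64(0.032781469443622535)])
19.0667 [ 0.6122 -0.0205  0.1739] [ 25.2092  32.8113 -42.8709  93.317   24.4002  63.3901  47.3346] F [ 0.1384  0.463  -0.7305] M [ 0.084  -0.1446  0.0259] 0.4969310152419604
[[ 0.0034  0.3174  0.9483]
 [ 0.      0.9483 -0.3174]
 [-1.      0.0011  0.0033]]
shift [  53.5782  104.6172 -121.1646] yawcur 71.49596291000094 x-rot rad -7.046051268291717e-05
tilt fix [ 0.      0.0033 -0.0011]
```

Call:
{"method": "send_rows", "body": {"rows": [[[0,15,-17,0,0,0,0],[0,15,-17,0,0,0,0],[0,15,-17,0,0,0,0],[0,15,-17,0,0,0,0],[0,15,-17,0,0,0,0],[0,15,-17,0,0,0,0],[0,15,-19,0,0,0,0],[0,0,0,0,0,0,0]]], "force": 8}}

```text
time_s: 19.73
position: [0.5265, 0.1221, 0.1717]
eef_rot: [144.6, 89.9, 126.4]
contact_force: [0.2, 0.2, -0.3]
width: 0.5
```

```bash
python3 go.py .5308 .1177 .052 71.5
python3 - <<'E'
from h import *
im=env.get_image('wrist')
cv2.imwrite('pics/w4.png',cv2.resize(im[:,:,::-1],None,fx=1.5,fy=1.5,interpolation=cv2.INTER_CUBIC))
E
python3 t.py
```

```text
19.7333 [0.5265 0.1221 0.1717] [ 14.5851  27.27   -45.7746 103.2498  22.3571  59.0082  32.0826] F [ 0.1888  0.1751 -0.306 ] M [ 0.1493 -0.1337  0.0007] 0.5001903368002286
[[-0.0014  0.3113  0.9503]
 [ 0.0019  0.9503 -0.3113]
 [-1.      0.0014 -0.002 ]]
shift [119.6854  -2.9657   5.6722] yawcur 71.865099041716 x-rot rad 0.006372180373820457
tilt fix [ 0.     -0.002  -0.0014]
19.7833 [0.528  0.1196 0.1716] q7 32.20769459395511 F [ 0.42   -0.2287 -0.7061] M [ 0.0318 -0.0989  0.0202] yaw 71.76752991509974 0.4991157877738337 tau7 -0.47680942341685295
```

View pics/w4.png

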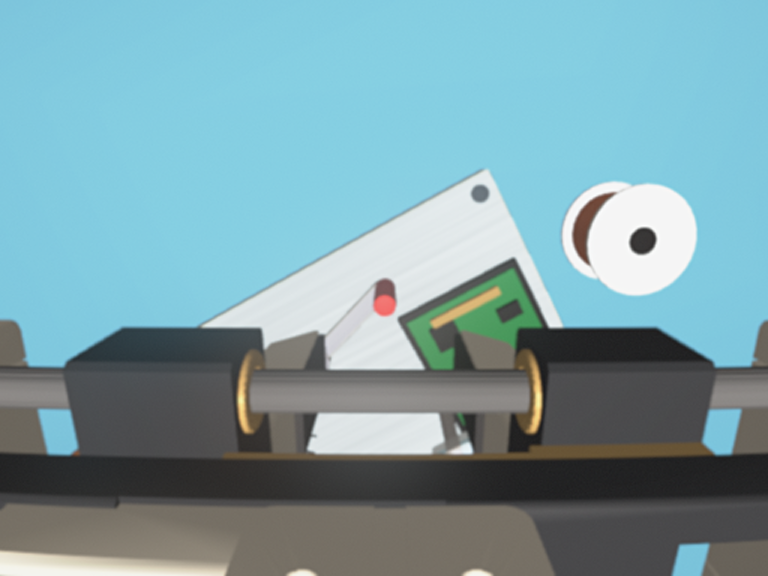

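The post is centred between the fingers, at about (385,303) px. The wire reel is well clear. Going down.

Call:
{"method": "send_rows", "body": {"rows": [[[17,0,0,0,0,0,0],[17,0,0,0,0,0,0],[17,0,0,0,0,0,0],[17,0,0,0,0,0,0],[17,0,0,0,0,0,0],[17,0,0,0,0,0,0],[14,0,0,0,0,0,0],[0,0,0,0,0,0,0]]]}}

```text
time_s: 20.45
position: [0.5283, 0.1153, 0.0527]
eef_rot: [-141.2, 89.7, -159.8]
contact_force: [-0.3, -0.3, -0.0]
width: 0.499
```

```bash
python3 go.py .5308 .1177 .052 71.5
```

```text
20.45 [0.5283 0.1153 0.0527] [ 10.2489  35.4804 -39.7949 109.6845  30.8999  46.288   24.9599] F [-0.3385 -0.3485 -0.0329] M [ 0.0172 -0.1036 -0.0353] 0.4990849551762902
[[-0.0046  0.3183  0.948 ]
 [-0.0017  0.948  -0.3183]
 [-1.     -0.0031 -0.0038]]
shift [0.6813 3.0606 1.6292] yawcur 71.4423919417037 x-rot rad -0.0010054502929511984
tilt fix [ 0.     -0.0038  0.0031]
```

Call:
{"method": "send_rows", "body": {"rows": [[[0,2,1,0,0,0,0],[0,0,0,0,0,0,-1],[0,0,0,0,0,0,-1],[0,0,0,0,0,0,-1],[0,0,0,0,0,0,-1],[0,0,0,0,0,0,-1],[0,0,0,0,0,0,-1],[0,0,0,0,0,0,-1]]], "force": 8}}

```text
time_s: 21.12
position: [0.5317, 0.1183, 0.056]
eef_rot: [-28.6, 89.9, -47.1]
contact_force: [1.4, -1.9, 2.8]
width: 0.139
```

```bash
python3 t.py
python3 - <<'E'
from h import *
s,p,R=pose()
piv=np.array([.5660,.0552]); r=p[:2]-piv; print(np.linalg.norm(r),np.degrees(np.arctan2(r[1],r[0])))
a0=np.arctan2(r[1],r[0])
prev=p[:2]
for k in range(1,9):
    a=a0+np.radians(188.0-np.degrees(a0))*k/8
    q=piv+.07*np.array([np.cos(a),np.sin(a)])
    d=R.T@np.r_[q-prev,0]*1000; prev=q; print(np.degrees(a),q,d)
E
```

```text
21.1167 [0.5317 0.1183 0.056 ] q7 24.92071672815134 F [ 1.3911 -1.9456  2.8108] M [-0.4198 -0.2696  0.0841] yaw 71.48086849400589 0.1387840857290761 tau7 -0.04192266147583723
0.07180441929808482 118.56480072585892
127.24420063512656 [0.5236 0.1109] [-0.0001 -9.5106 -5.2843]
135.92360054439416 [0.5157 0.1039] [-0.0002 -9.184  -5.2804]
144.60300045366182 [0.5089 0.0957] [ 0.0013 -9.8756 -3.834 ]
153.28240036292945 [0.5035 0.0867] [  0.0028 -10.3411  -2.2998]
161.9618002721971 [0.4994 0.0769] [  0.0042 -10.5697  -0.7129]
170.6412001814647 [0.4969 0.0666] [  0.0056 -10.5563   0.8903]
179.32060009073237 [0.496 0.056] [  0.0068 -10.301    2.4731]
188.0 [0.4967 0.0455] [ 0.0078 -9.8099  3.9992]
```

Call:
{"method": "send_rows", "body": {"rows": [[[0,-4.7,-2.7,0,0,0,-1],[0,-4.7,-2.7,0,0,0,-1],[0,-4.6,-2.7,0,0,0,-1],[0,-4.6,-2.6,0,0,0,-1],[0,-4.9,-2.0,0,0,0,-1],[0,-5,-1.8,0,0,0,-1],[0,-5.1,-1.3,0,0,0,-1],[0,-5.2,-1.0,0,0,0,-1]]]}}

```text
time_s: 21.78
position: [0.5019, 0.0888, 0.0559]
eef_rot: [120.2, 89.9, 101.8]
contact_force: [-1.9, 4.8, 2.6]
width: 0.139
```

```bash
python3 t.py
```

```text
21.7833 [0.5019 0.0888 0.0559] q7 26.59517944005422 F [-1.8924  4.8227  2.6208] M [0.9979 0.2528 0.0464] yaw 71.6162403953789 0.13882103555793465 tau7 -0.26521945372223854
```

Call:
{"method": "send_rows", "body": {"rows": [[[0,-5.3,-0.5,0,0,0,-1],[0,-5.3,-0.2,0,0,0,-1],[0,-5.3,0.3,0,0,0,-1],[0,-5.3,0.6,0,0,0,-1],[0,-5.2,1.0,0,0,0,-1],[0,-5.1,1.4,0,0,0,-1],[0,-5,1.8,0,0,0,-1],[0,-4.8,2.2,0,0,0,-1]]]}}

```text
time_s: 22.45
position: [0.4963, 0.0453, 0.0557]
eef_rot: [-66.4, 90.0, -84.9]
contact_force: [-2.0, 3.0, 2.5]
width: 0.143
```

```bash
python3 t.py
python3 - <<'E'
from h import *
s,p,R=pose()
r=p[:2]-np.array([.5660,.0552]); print(np.linalg.norm(r),np.degrees(np.arctan2(r[1],r[0])))
E
```

```text
22.45 [0.4963 0.0453 0.0557] q7 30.781097952234543 F [-2.0342  2.9964  2.5225] M [0.7707 0.0615 0.0646] yaw 71.48732695412477 0.1429412691894022 tau7 -0.3603292163461447
0.07039328657604836 -171.92581193766034
```

Call:
{"method": "send_rows", "body": {"rows": [[[0,-1,0.4,0,0,0,-1],[0,-1,0.4,0,0,0,-1],[0,0,0,0,0,0,-1],[0,0,0,0,0,0,-1],[0,0,0,0,0,0,-1],[0,0,0,0,0,0,-1],[0,0,0,0,0,0,-1],[0,0,0,0,0,0,-1]]]}}

```text
time_s: 23.12
position: [0.4966, 0.0437, 0.0557]
eef_rot: [-29.7, 90.0, -48.2]
contact_force: [1.9, -0.5, -0.1]
width: 0.137
```

```bash
python3 t.py
```

```text
23.1167 [0.4966 0.0437 0.0557] q7 30.960447464928187 F [ 1.8683 -0.5416 -0.0704] M [ 0.2196 -0.5136  0.0608] yaw 71.49233647724253 0.13655424907747812 tau7 -0.06808608071878552
```

Call:
{"method": "send_rows", "body": {"rows": [[[0,0,0,0,0,0,0],[0,0,0,0,0,0,0],[0,0,0,0,0,0,0],[0,0,0,0,0,0,0],[0,0,0,0,0,0,0],[0,0,0,0,0,0,0],[0,0,0,0,0,0,0],[0,0,0,0,0,0,0]]]}}

```text
time_s: 23.78
position: [0.4963, 0.0439, 0.0557]
eef_rot: [-119.8, 90.0, -138.3]
contact_force: [-0.3, 0.2, -0.1]
width: 0.502
```

Call:
{"method": "send_rows", "body": {"rows": [[[-10,0,0,0,0,0,0],[-20,0,0,0,0,0,0],[-20,0,0,0,0,0,0],[-20,0,0,0,0,0,0],[-20,0,0,0,0,0,0],[-20,0,0,0,0,0,0],[-20,0,0,0,0,0,0],[-10,0,0,0,0,0,0]]]}}

```text
time_s: 24.45
position: [0.4971, 0.0445, 0.1986]
eef_rot: [23.3, 89.8, 4.9]
contact_force: [-0.1, -0.1, -0.9]
width: 0.498
```

Call:
{"method": "send_rows", "body": {"rows": [[[-10,0,-10,0,0,0,0],[0,0,-20,0,0,0,0],[0,0,-20,0,0,0,0],[0,0,-20,0,0,0,0],[0,0,-10,0,0,0,0],[0,0,0,0,0,0,0],[0,0,0,0,0,0,0],[0,0,0,0,0,0,0]]]}}

```text
time_s: 25.12
position: [0.4216, 0.0689, 0.2059]
eef_rot: [31.6, 89.9, 13.1]
contact_force: [-0.6, -0.3, -0.1]
width: 0.5
```

```bash
python3 t.py
python3 - <<'E'
from h import *
import pickle
c=env.calibration('top');print()
im=env.get_image('top')[80:270,170:400,::-1]
cv2.imwrite('pics/t5.png',cv2.resize(im,None,fx=3.2,fy=3.2,interpolation=cv2.INTER_CUBIC))
im=env.get_image('scene')[100:250,110:310,::-1]
cv2.imwrite('pics/s5.png',cv2.resize(im,None,fx=4,fy=4,interpolation=cv2.INTER_CUBIC))
E
```

```text
25.1167 [0.4216 0.0689 0.2059] q7 40.98697704660984 F [-0.617  -0.2663 -0.1481] M [ 0.0719 -0.1619  0.0065] yaw 71.45344851890124 0.49977255697658124 tau7 0.0023832872102502733
```

View pics/t5.png

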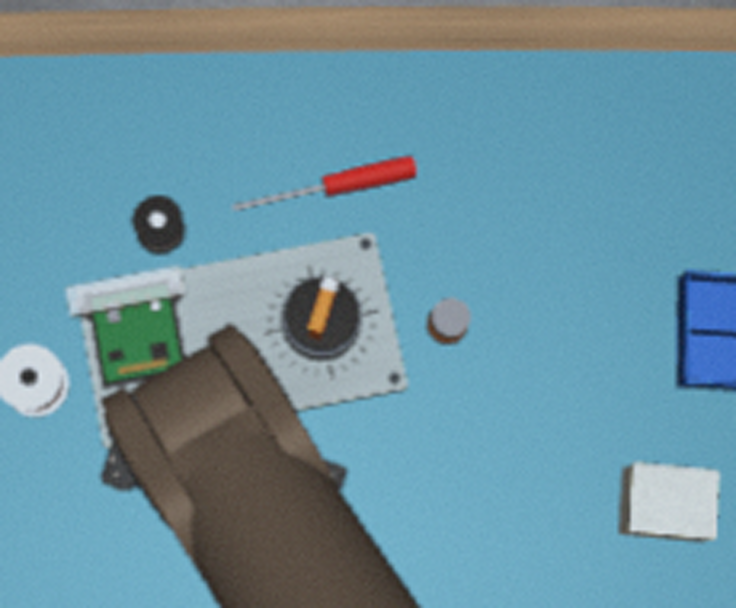

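View pics/s5.png

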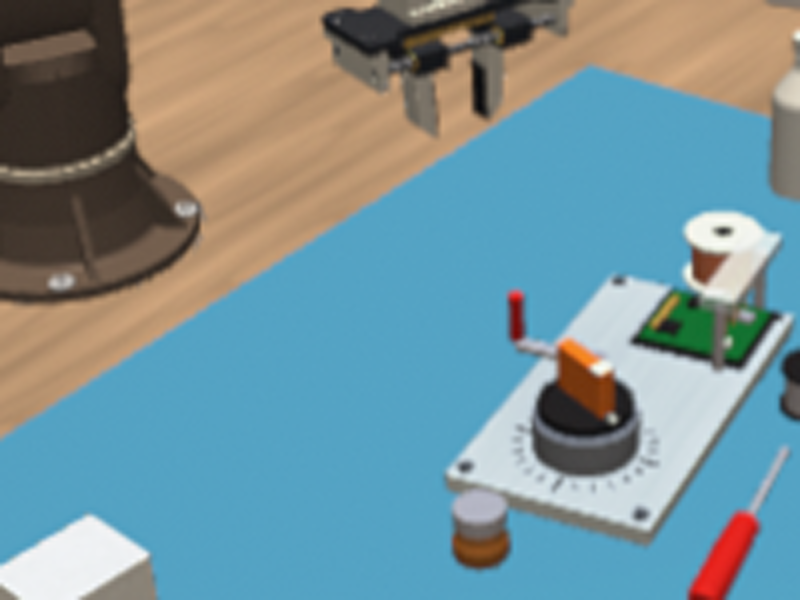

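Run:
```python
from h import *
s=env.calibration('scene');S=lambda x,y:(x/4+110-.4,y/4+100-.4)
p=plane(s,S(516,295),.084); r=p[:2]-[.566,.0552]; print(p,np.linalg.norm(r),np.degrees(np.arctan2(r[1],r[0]))%360,"locked=190.6, need>180.3")
env.finish_job()
```

```text
[0.4942 0.0452 0.084 ] 0.0724883397881708 187.96375180453725 locked=190.6, need>180.3
the job is handed in; nothing more can be done
```

The job is done and handed in at about 25 s of the 72 s allowed; `finish_job` gave no verdict.

- **Knob to its stop:** I gripped the bar at about 15 N and turned it clockwise. It bottomed about 102° (1.78 rad) from the start. The moment rose from about 0.09 N m to 0.44 N m at most. It then held at about 0.33 N m for over half a second. That is my estimate of 9–14 N on the stop, below the 22 N limit.
- **Knob backed off:** I turned it back about 90° and let go. The bar's yaw measured afterwards was −18.4°, which puts it 89–91° back from the stop. The uncertainty is about 2° of play between bar and jaws while it was seated. The last picture shows no change.
- **Lever:** I gripped the post lightly, swung it round its arc and let go. The last scene picture puts the arm at about 188°. Fully locked is about 190.6° and the limit is 180.3°, so the joint is at about 1.25 rad. The gripper's own pose at release gave about 189.4°. The two differ by 1.5°, within picture error. I did not push hard against the hard stop, so full seating there rests on these angles.
- **Rest of the bench:** The gripper is clear of everything, with force readings near zero. In the last pictures the reels, screwdriver, jar, carton and tray are where they started. The bottle, only partly in view, also looks unmoved.

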